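# Berth the helm tray

### The arm

A 6-joint arm with a two-finger parallel gripper is mounted at the origin on the work surface. World frame = base frame: x ahead of the robot, y to its left, z up, the work surface at z = 0. Lengths are in m, angles in rad, forces in N, time in s.
With the tool pointing down it reaches from about 0.35 to 0.95 m from the base axis. Payload 17.4 kg.
Tool frame: the origin (TCP) lies at the very end of the fingers, on their centre line; the grasp point (between the pads) lies r.grip_depth behind it (r.grip_depth is the distance from the TCP to the grasp point, in m); z points along the fingers, y is the line along which they close (so a half turn about z gives the same grasp; the last joint's range is limited). The gripper opens to 93 mm and grips with 3 to 60 N. Pads are 15 mm wide; open, the fingers measure 128 mm over their backs; the gripper's body (75 mm by 188 mm) begins 65 mm behind the grasp point.
Start: joints at [-1.171, 0.116, 1.442, -0, 1.584, -0.038], TCP at [0.286, -0.611, 0.219] pointing down, gripper open.
Joint ranges: [-2.83, 2.83], [-0.83, 2.19], [0.07, 2.5], [-1.14, 4.28], [0.01, 3], [-2.97, 2.97]. Speed limits (rad/s): [1.89, 1.89, 2.22, 3.14, 3.14, 3.14].

### API

Orientations are given as a unit quaternion [w, x, y, z].
In Python, from station import r, fingers, kin, sense, imaging gives the robot as it stands. Calls block until the motion is done:
- r.movep(position, orientation): joint-space move of the TCP to a pose.
- r.servo_line(position, attitude=None, rate=0.15, max_force=None): straight line of the TCP; attitude=None keeps the orientation; rate is the mean speed in m/s. With max_force (N) it stops when the force on the tool has changed by that much, and returns True; else False.
- r.set_joints(angles): joint-space move.
- fingers.release() and fingers.grasp(f_grip=None): open the fingers fully, or close them until they stop; f_grip is the grip in N (None keeps the last).
- r.hold(seconds).
- kin.inverse_kinematics(position, orientation): joint angles nearest the present ones, or None.
- sense(): the state.
- imaging.capture(name): name is "side" or "top" or "wrist"; returns the picture (420x560x3 uint8, red, green, blue); there is no depth.
- imaging.get_calibration(name): a dict with "mtx" (3x3 intrinsics, pixels), "xyz" and "rotation" of the camera in the world. Camera axes: x right, y down, z forward; pixel columns grow to the right and rows downward; lengths in m; the calibration is good to about 2 mm. A picture is of the moment at which its call begins: read the wrist's pose just before it. get_calibration takes no time and is no camera call; for the wrist camera it gives the pose at the moment of the call.
A pose or a line that the arm cannot do raises r.PlanningError and nothing moves.
- r.job_done(): hands the job in; it is judged then, once.
The state is a dict: "time_s": time; "qpos": joint angles; "qd": joint speeds; "effort": joint torques, N m; "tool_pos": TCP position; "tool_rot": TCP orientation; "ft_force": force on the tool from outside, world axes, zero at the start; "moment": the same for the moment, N m; "gripper_width": finger opening in m; "grip_force": force on a finger pad.
Only numpy, scipy, OpenCV 4.12 (cv2) and the standard library are available. Lean on these libraries where they do the work, as an engineer would, in place of code of your own. Each camera call takes 0.05 s, during which the arm holds its last target. There are 200 camera calls.

### The job

Before we sail, slide the white tray by its wooden handle across the shelf, up over the step and in under the lips of the rails of the teak berth, keeping it low and level so the glass standing in it does not tip, and without jamming or forcing it. Press it home against the black rubber pad of the backstop, wherever that is set, with about 10 N for a moment (never more than 20 N), then let go and leave it flat and still touching the pad; leave everything else on the shelf where it is.

Things in the scene. Friction and masses are not known exactly. Their poses are not given: they have to be found in the camera images.
- tray: Loose white plastic tray holding tumbler (+y half) and blue case (-y half), 0.5 to 0.75 kg in all. Base plate 130 (x) by 240 (y) by 5 mm; on it a 14 mm high wall, 108 mm over its outside in x, leaving an 11 mm wide, 5 mm thick flange along each long side. Origin: centre of the underside; z up, y long. It starts flat on the shelf (z = 0).
- tray_grip (a point): Place to grasp: middle of the tray's upright wooden handle, 70 mm straight above the tray's origin, axes as the tray's. The handle is 56 mm wide in x, 12 mm thick in y (fingers close along y), its top 90 mm above the underside; at least 28 mm of free floor on both sides of it. Here the tray nearly balances.
- berth: Fixed berth of teak and aluminium, 180 mm wide (x), deck from y -130 to +160 mm. Its z is up; the tray goes in along the berth's +y, long sides along y. Deck top 12 mm above the origin. It is let into the shelf, so the step up from the shelf (z = 0) to the deck is 6 to 12 mm, differing each time. The tray home has its origin at berth x 0, z +12, y -16 to +6 mm, wherever it meets the pad.
- berth_mouth (a point): Middle of the top edge of the step, where the berth begins: berth y -130 mm, level with the deck's top. The flared side rails are about 154 mm apart here and narrow towards +y. Axes as the berth's.
- rail_start (a point): Point on the deck at berth y -90 mm, where the straight rails and their lips begin. From here to the far end the rails' inner faces are 136 mm apart (tray 130), the lips over them 118 mm apart (tray walls 108); the lips' underside is 10 mm and their top 14 mm above the deck (tray flange 5 mm thick).
- guides: The aluminium guides fixed to the berth: the nosing on the upright face of the step (its top 1 mm below the deck's), both side rails, their lips and the flared mouth. They share the berth's origin and axes. The tray may slide along them but must not be driven against them hard (25 N at most).
- backstop: Fixed aluminium bar across the berth's far end, 150 by 12 by 36 mm, origin under its middle at berth y +150 mm. A plunger on it carries a black rubber pad 90 mm wide facing -y, set anew each time: the pad's face stands anywhere from berth y +104 to +126 and is not measured. Pressed, the pad yields about 1 mm per 5 N and springs back sluggishly; the plunger does not move.
- tumbler_mid (a point): Short empty glass tumbler, 58 mm across at the rim, 70 mm high, 0.15 kg, standing loose in the tray; point at its middle, 35 mm above its foot; z up along its axis.
- float_case: Blue plastic float case, 74 by 34 by 22 mm, lying loose in the tray's -y half; origin under its centre.
- rod_tip: Bamboo rod tip section, 340 mm long along its y, 10 mm thick, lying loose beyond the tray; origin under its middle. To be left alone.
- sharpener: Steel hook sharpener tube, 115 mm long along its x, 16 mm wide, loose; origin under it. To be left alone.
- mug: Blue mug, 80 mm across, 90 mm high, loose; origin under its centre. To be left alone.
- oil_can: Red can, 56 mm across, 110 mm high, loose; origin under its centre. To be left alone.
Things that resemble listed ones, but are neither listed nor needed, are in the scene too. What is shaped like the part that bears tumbler_mid but yellow is not meant. Several things have the shape of the float_case; the one meant has the colours described above.

How it is judged:
By the outcome, as a careful person would: the job done as asked, in the order asked, and still so for the second after the job is handed in, with the robot touching nothing.
It also fails if it takes over 54 s, if anything falls off the work surface, if the arm or the gripper's body presses on something with over 40 N, if the wrist force passes 120 N, or if a joint passes its speed limit or range.

## Working session

There is one attempt and no reset: what is moved stays moved. The work goes in short steps, each a Python script; the robot and the scene stay as the last script left them, time stands still between calls to the robot, and variables do not carry over. Pictures are saved under pics/ and viewed, at most 10 in all, crops included, and the job is handed in when it is done.

```bash
ls; mkdir -p pics
python3 - <<'E'
from station import r, fingers, kin, sense, imaging
import cv2
for n in ("top","side"):
    im=imaging.capture(n); cv2.imwrite(f"pics/{n}0.png",im[...,::-1])
    c=imaging.get_calibration(n); print(n,c)
s=sense(); print(s['time_s'],s['tool_pos'],s['tool_rot'],r.grip_depth,s['ft_force'])
E
```

```text
pics
top {'mtx': array([[483.79078896,   0.        , 283.57580593],
       [  0.        , 483.79078896, 206.73941169],
       [  0.        ,   0.        ,   1.        ]]), 'xyz': array([0.50152715, 0.06144494, 1.47248646]), 'rotation': array([-0.01469498,  0.71647687, -0.69731578,  0.01398736])}
side {'mtx': array([[456.62947248,   0.        , 276.48315881],
       [  0.        , 456.62947248, 211.23736871],
       [  0.        ,   0.        ,   1.        ]]), 'xyz': array([0.51052652, 0.88075809, 0.92142419]), 'rotation': array([ 0.01076931, -0.04505423,  0.92423679, -0.37899934])}
0.1 [ 0.28607667 -0.61118031  0.21798778] [-5.10167224e-04  9.76137806e-01  2.17151364e-01 -9.44567128e-05] 0.0188 [ 0.60255174 -0.13268556  0.53534895]
```

View pics/top0.png

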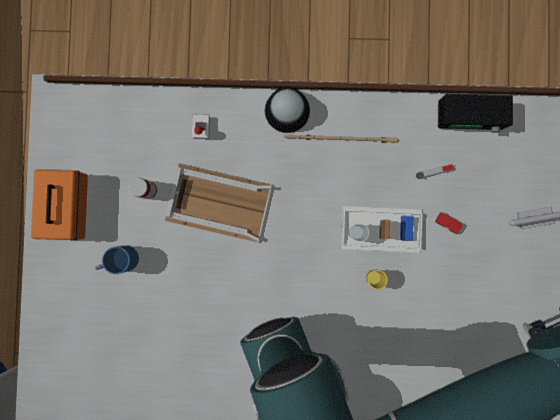

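View pics/side0.png

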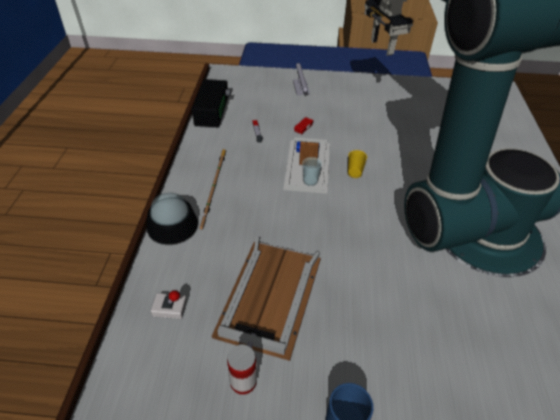

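Top view: the tray is at about (382,229), with the wooden handle at (385,229), the clear tumbler at (358,233) and the blue case at (407,229). The red case at (449,223) and the yellow tumbler at (376,279) are look-alikes. The berth spans about (165–278, 165–242): mouth on the right, pad on the left near (180,195). I'll confirm this in an enlarged crop.

```bash
cat > h.py <<'E'
import numpy as np, cv2
from scipy.spatial.transform import Rotation as R
from station import r, fingers, kin, sense, imaging
def rot(q): return R.from_quat(np.roll(q,-1))
def wq(R_): return np.roll(R_.as_quat(),1)
def ray(c,uv,z):
    uv=np.atleast_2d(uv).astype(float)
    d=np.c_[uv,np.ones(len(uv))]@np.linalg.inv(c['mtx']).T
    d=rot(c['rotation']).apply(d); o=np.array(c['xyz'])
    return o+d*((z-o[2])/d[:,2])[:,None]
def proj(c,P):
    p=rot(c['rotation']).inv().apply(np.atleast_2d(P)-c['xyz'])@c['mtx'].T
    return p[:,:2]/p[:,2:]
def down(yaw): # tool down, tool y along world dir yaw+90deg (handle y axis) 
    Y=np.array([-np.sin(yaw),np.cos(yaw),0]);Z=np.array([0,0,-1.]);X=np.cross(Y,Z)
    return wq(R.from_matrix(np.c_[X,Y,Z]))
E
python3 - <<'E'
from h import *
im=cv2.imread('pics/top0.png'); c=imaging.get_calibration('top')
cv2.imwrite('pics/crop1.png',cv2.resize(im[150:290,155:435],None,fx=2.85,fy=2.85,interpolation=cv2.INTER_CUBIC))
hsv=cv2.cvtColor(im,cv2.COLOR_BGR2HSV)
def big(m,x0,x1,y0,y1,k=1):
    mm=np.zeros_like(m);mm[y0:y1,x0:x1]=m[y0:y1,x0:x1]
    cs=sorted(cv2.findContours(mm,0,2)[0],key=cv2.contourArea)[::-1][:k]
    return cs
w=cv2.inRange(hsv,(0,0,205),(180,40,255))
teak=cv2.inRange(hsv,(5,70,50),(25,255,255))
for n,m,b,z in (('tray',w,(330,435,195,260),0.005),('handle',teak,(372,398,215,245),0.09),('teak',teak,(160,282,160,245),0.01)):
    for k in big(m,*b,3):
        a=cv2.contourArea(k)
        if a<20: continue
        re=cv2.minAreaRect(k); P=ray(c,cv2.boxPoints(re),z)
        print(n,a,np.round(re[0],1),np.round(re[1],1),re[2]);print(P.mean(0).round(4),P[:,:2].round(3).tolist())
for z in(0,.1):print(np.median(hsv[225:235,300:330].reshape(-1,3),0))
E
```

```text
handle 139.5 [384.5 229. ] [18.  9.] 90.0
[ 0.5019 -0.2261  0.09  ] [[0.527, -0.213], [0.528, -0.238], [0.477, -0.239], [0.476, -0.214]]
teak 3187.0 [219.9 202.4] [88.9 48.5] 13.495734214782715
[0.569  0.2569 0.01  ] [[0.525, 0.403], [0.669, 0.374], [0.613, 0.11], [0.469, 0.14]]
teak 166.5 [200.5 226.6] [71.5  3.9] 13.626996040344238
[0.494  0.3131 0.01  ] [[0.511, 0.42], [0.522, 0.418], [0.477, 0.206], [0.466, 0.208]]
teak 105.5 [223.2 175.1] [51.4  3.2] 12.994616508483887
[0.652  0.2494 0.01  ] [[0.663, 0.327], [0.672, 0.325], [0.641, 0.172], [0.632, 0.174]]
[ 83.   5. 156.]
[ 83.   5. 156.]
```

View pics/crop1.png

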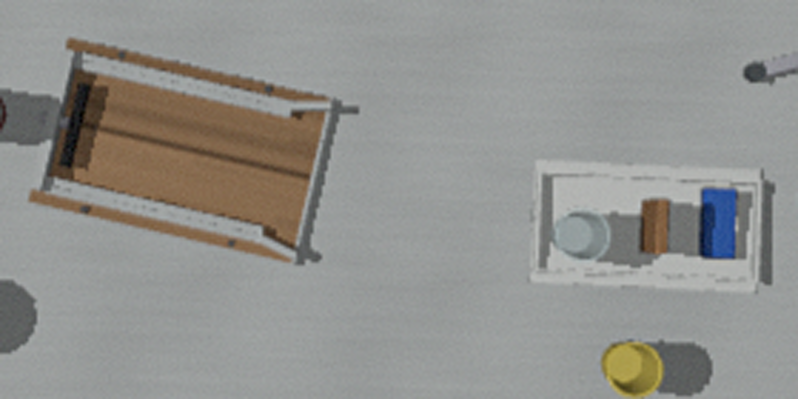

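The crop confirms that the meant tray holds the clear tumbler at crop (582,235) and the blue case at (719,223), with the handle at (655,226). The berth mouth is the right edge from (333,103) to (300,260) and the pad is at (75,125). Next I'll move above the tray for a wrist view.

View pics/w1.png

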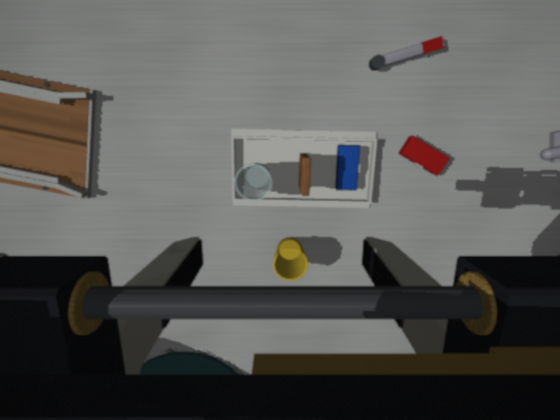

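Wrist view: tray corners are at about (232,130), (377,132), (372,207) and (234,206). The handle is at (305,174), the tumbler at (254,181) and the case at (348,167). The tumbler stands about 76 mm from the handle, so opened fingers at full depth would hit it. I'll grip the top ~12 mm of the handle, with the fingertips above the rim. Now a wrist view of the berth from the same relative pose.

Run:
```python
from h import *
yaw=-0.203
r.movep([0.56,0.235,0.36],down(np.pi+yaw))
cw=imaging.get_calibration('wrist'); im=imaging.capture('wrist'); np.save('w2.npy',cw,allow_pickle=True)
s=sense();print(s['time_s'],s['qpos'].round(2),s['tool_pos'],s['ft_force'])
cv2.imwrite('pics/w2.png',im[...,::-1])
cv2.imwrite('pics/w2c.png',cv2.resize(im[60:260,100:450,::-1],None,fx=2.28,fy=2.28,interpolation=cv2.INTER_CUBIC))
c1=np.load('w1.npy',allow_pickle=True).item()
P=ray(c1,[(232,130),(377,132),(372,207),(234,206)],.008);print(P.round(4).tolist(),P.mean(0))
print(ray(c1,[(254,181)],.075),ray(c1,[(305,174)],.075))
```

```text
3.5833 [ 0.35 -0.03  1.37 -0.    1.81  2.13] [0.56030433 0.23405802 0.36007366] [-0.18102627  0.05427143 -0.34118573]
[[0.568, -0.1185, 0.008], [0.5649, -0.3571, 0.008], [0.4375, -0.3582, 0.008], [0.4393, -0.1168, 0.008]] [ 0.50243252 -0.23766759  0.008     ]
[[ 0.49442764 -0.1589352   0.075     ]] [[ 0.50490288 -0.23479259  0.075     ]]
```

View pics/w2c.png

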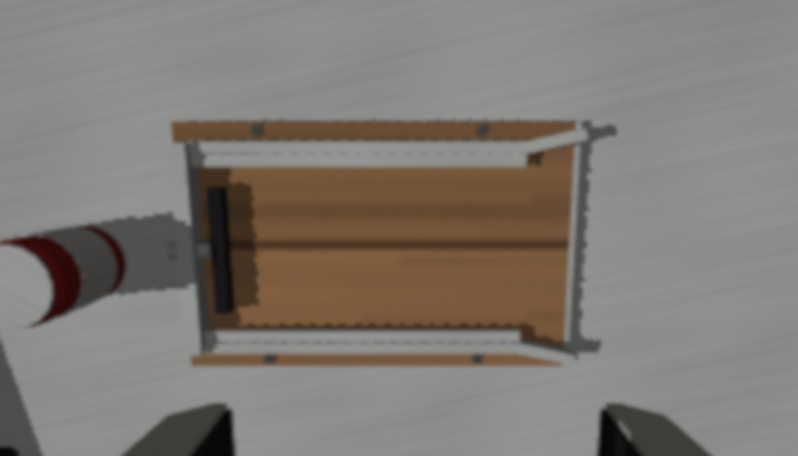

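The berth crop shows the lips' inner edges at rows ~167 and ~330, the mouth nosing at column ~574, the seam at row 244, and the pad face at about column 230, rows 187–312. I'll fit these edges to subpixel, and do the same for the tray's edges.

```bash
cat > m.py <<'E'
from h import *
def edge(img,uv0,uv1,half=5,n=60,sign=0):
    """subpixel edge near the segment uv0-uv1 (strongest gradient along normal), returns fitted endpoints"""
    a,b=np.array(uv0,float),np.array(uv1,float); t=(b-a)/np.linalg.norm(b-a); nn=np.array([-t[1],t[0]])
    k=np.arange(-half,half+.01,.25); pts=[]
    for s in np.linspace(0,1,n):
        p=a+(b-a)*s+k[:,None]*nn
        v=cv2.remap(img,p[:,0].astype(np.float32)[None],p[:,1].astype(np.float32)[None],cv2.INTER_LINEAR)[0]
        g=np.gradient(cv2.GaussianBlur(v[None].astype(np.float32),(9,1),2)[0]); g=np.abs(g) if sign==0 else g*sign
        i=g.argmax(); w=g[max(0,i-3):i+4].clip(0); pts.append(p[max(0,i-3):i+4].T@w/w.sum())
    pts=np.float32(pts)
    L=cv2.fitLine(pts,cv2.DIST_HUBER,0,.01,.01).ravel(); d=L[:2]*np.sign(L[:2]@t); o=L[2:]
    res=np.abs((pts-o)@[-d[1],d[0]])
    return o+d*((a-o)@d), o+d*((b-o)@d), np.median(res)
E
python3 - <<'E'
from m import *
c1=np.load('w1.npy',allow_pickle=True).item();c2=np.load('w2.npy',allow_pickle=True).item()
im1=cv2.imread('pics/w1.png').astype(np.float32);im2=cv2.imread('pics/w2.png').astype(np.float32)
g1=im1.mean(2); sat2=im2[...,2]-im2[...,0]  # R-B teak
F=lambda u,v:(100+u/2.28,60+v/2.28)
out={}
def go(n,img,c,a,b,z,half=4):
    p,q,e=edge(img,a,b,half); P=ray(c,[p,q],z); d=P[1]-P[0]
    print(n,p.round(1),q.round(1),'res %.2f'%e,P[:,:2].round(4).tolist(),'ang %.4f'%np.arctan2(-d[0],d[1])); return P
T=go('tray+x',g1,c1,(370,132),(240,130.3),.005)
B=go('tray-x',g1,c1,(366,207),(240,206),.005)
go('tray+y',g1,c1,(232.5,140),(233.5,200),.012);go('tray-y',g1,c1,(376,140),(372.5,200),.012)
for z in (.02,.026):
  go('lip+x',sat2,c2,F(500,167),F(225,167),z);go('lip-x',sat2,c2,F(500,327),F(230,327),z,3)
for z in (.006,.012):
  go('teak+x',sat2,c2,F(540,121),F(200,121),z);go('teak-x',sat2,c2,F(530,365),F(215,365),z)
  go('mouth',sat2,c2,F(573,160),F(567,330),z);
  go('seam',im2[...,1],c2,F(550,244),F(250,243),z,2)
go('pad',im2[...,2],c2,F(231,195),F(233,305),.025,2)
E
```

```text
tray+x [370.  131.4] [240.  128.5] res 0.12 [[0.5659, -0.3464], [0.5705, -0.1314]] ang -0.0213
tray-x [366.  207.7] [240. 205.] res 0.08 [[0.4354, -0.3486], [0.4404, -0.1269]] ang -0.0221
tray+y [233.2 140. ] [234.5 200. ] res 0.08 [[0.5521, -0.1206], [0.451, -0.1187]] ang 1.5523
tray-y [376.8 140.1] [371.2 199.9] res 0.06 [[0.552, -0.3567], [0.4512, -0.3546]] ang 1.5506
lip+x [319.3 133. ] [198.7 133. ] res 0.00 [[0.6105, 0.1622], [0.6498, 0.3525]] ang -0.2033
lip-x [319.3 203.4] [200.9 203.2] res 0.11 [[0.4956, 0.1823], [0.5367, 0.38]] ang -0.2050
lip+x [319.3 133. ] [198.7 133. ] res 0.00 [[0.6107, 0.1629], [0.6495, 0.3509]] ang -0.2033
lip-x [319.3 203.4] [200.9 203.2] res 0.11 [[0.4971, 0.1827], [0.5378, 0.3781]] ang -0.2050
teak+x [336.8 113.1] [187.7 113.1] res 0.01 [[0.6354, 0.1271], [0.6845, 0.3652]] ang -0.2033
teak-x [332.5 219.8] [194.3 219.8] res 0.00 [[0.4577, 0.1635], [0.5073, 0.404]] ang -0.2036
mouth [350.8 130.1] [346.9 204.6] res 0.08 [[0.6041, 0.1088], [0.48, 0.1342]] ang 1.3684
seam [341.2 168.7] [209.7 165.4] res 0.46 [[0.5443, 0.1342], [0.5949, 0.3522]] ang -0.2283
teak+x [336.8 113.1] [187.7 113.1] res 0.01 [[0.6353, 0.1282], [0.6838, 0.3635]] ang -0.2033
teak-x [332.5 219.8] [194.3 219.8] res 0.00 [[0.4596, 0.1642], [0.5087, 0.4018]] ang -0.2036
mouth [350.8 130.1] [346.9 204.6] res 0.08 [[0.6043, 0.1101], [0.4817, 0.1352]] ang 1.3684
seam [341.2 168.7] [209.7 165.4] res 0.46 [[0.5453, 0.1352], [0.5953, 0.3507]] ang -0.2283
pad [200.  145.6] [201.8 193.8] res 0.08 [[0.6301, 0.3544], [0.553, 0.3727]] ang 1.3378
```

Berth fit: yaw −0.2035, centreline x'=0.5065, and the mouth at y'≈0.2295. The tray is at (0.503,−0.238) with yaw −0.022. Next: grasp, then a small lift to check it.

Run:
```python
from h import *
q=down(np.pi-.0217)
r.movep([.503,-.238,.13],q)
r.servo_line([.503,-.238,.078],rate=.06,max_force=4)
s=sense();print(s['time_s'],s['tool_pos'].round(4),s['ft_force'].round(2))
fingers.grasp(5); s=sense();print('w',s['gripper_width'],s['grip_force'],s['tool_pos'].round(4),s['ft_force'].round(2))
if .008<s['gripper_width']<.016:
    fingers.grasp(50); s=sense();print('w',s['gripper_width'],s['grip_force'],s['ft_force'].round(2),s['time_s'])
    p=s['tool_pos'];r.servo_line([p[0],p[1],p[2]+.004],rate=.02);r.hold(.2)
    s=sense();print(s['time_s'],s['tool_pos'].round(4),s['ft_force'].round(2),s['moment'].round(3),s['gripper_width'])
im=imaging.capture('wrist');cv2.imwrite('pics/w3.png',im[...,::-1])
im=imaging.capture('side');cv2.imwrite('pics/s3.png',im[...,::-1])
a=cv2.imread('pics/w3.png');b=cv2.imread('pics/s3.png')[110:230,240:400]
cv2.imwrite('pics/c3.png',np.hstack([cv2.resize(a,(440,330)),cv2.resize(b,(360,330*1),interpolation=2)]))
```

```text
6.5167 [ 0.5032 -0.2381  0.0784] [ 0.48 -0.15 -0.19]
w 0.011811788893758685 4.999594911932945 [ 0.503  -0.2377  0.078 ] [0.17 4.48 0.14]
w 0.011734027462528593 50.00033676624298 [-0.11  2.97  1.14] 7.9583
8.5083 [ 0.5029 -0.2379  0.0818] [ 0.59 -0.99 -6.9 ] [-0.045  0.039 -0.033] 0.01151218513762497
```

View pics/c3.png

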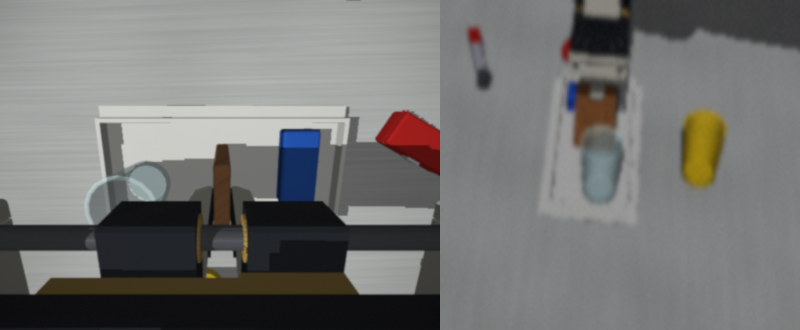

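Grip is firm: width 11.7 mm, load 6.9 N, moments small. The picture shows the tray level with the glass upright. Next I'll carry it low to the mouth, raise it there, put the nose over the step and touch down on the deck.

```bash
cat > b.py <<'E'
from m import *
YAW=-.2035; X=np.array([np.cos(YAW),np.sin(YAW)]);Y=np.array([-X[1],X[0]]); CX,Y0=.5065,.3595
QB=down(np.pi+YAW)
def W(bx,by,z): return np.r_[(CX+bx)*X+(Y0+by)*Y,z]
def loc():
    s=sense(); p=s['tool_pos']; f=s['ft_force']
    return 't%.2f'%s['time_s'],'b x%.4f y%.4f z%.4f'%(p[:2]@X-CX,p[:2]@Y-Y0,p[2]),'F x%.1f y%.1f z%.1f'%(f[:2]@X,f[:2]@Y,f[2]),s['moment'].round(2)
E
python3 - <<'E'
from b import *
r.servo_line(W(0,-.272,.0815),QB,rate=.09); print(loc())
r.servo_line(W(0,-.272,.0935),rate=.04)
r.servo_line(W(0,-.216,.0935),rate=.06,max_force=5); r.hold(.3); print(loc())
cw=imaging.get_calibration('wrist'); im=imaging.capture('wrist'); np.save('w4.npy',cw,allow_pickle=True); cv2.imwrite('pics/w4.png',im[...,::-1])
E
```

```text
('t11.22', 'b x0.0000 y-0.2722 z0.0815', 'F x-0.4 y-0.2 z-6.2', array([-0.01,  0.06, -0.05]))
('t13.05', 'b x0.0000 y-0.2161 z0.0935', 'F x-0.3 y-0.5 z-5.7', array([0.06, 0.01, 0.02]))
```

View pics/w4.png

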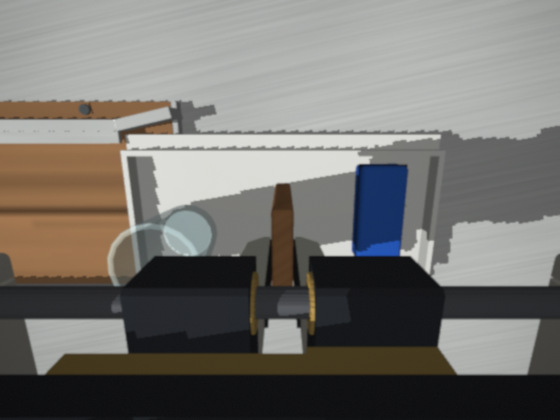

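The view shows the tray nose over the step inside the flare, with the flange edge at row ~133 and the +x lip's inner edge at row ~142. I'll compare the two numerically, then touch down.

Run:
```python
from b import *
c=np.load('w4.npy',allow_pickle=True).item(); im=cv2.imread('pics/w4.png').astype(np.float32); g=im.mean(2); sat=im[...,2]-im[...,0]
def go(n,img,a,b,zs,half=4):
    p,q,e=edge(img,a,b,half)
    for z in zs:
        P=ray(c,[p,q],z)[:,:2]; d=P[1]-P[0]; print(n,p.round(1),q.round(1),'res %.2f'%e,'z',z,'bx',(P@X-CX).round(4),'by',(P@Y-Y0).round(4))
go('flange',g,(435,134),(135,134),[.0205])
go('walltop',g,(430,151),(150,151),[.0345],3)
go('lip',sat,(112,142),(5,142),[.020,.024,.026])
go('teak out',sat,(160,102),(5,102),[.006,.009,.012])
print(r.servo_line(W(0,-.216,.0825),rate=.012,max_force=2.0)); print(loc())
```

```text
flange [435.  134.1] [135. 134.] res 0.03 z 0.0205 bx [0.0655 0.0655] by [-0.333  -0.1042]
walltop [430.  150.5] [150. 150.] res 0.15 z 0.0345 bx [0.054  0.0544] by [-0.324  -0.1203]
lip [112.  143.5] [  5.  143.5] res 0.00 z 0.02 bx [0.0584 0.0584] by [-0.0854 -0.0031]
lip [112.  143.5] [  5.  143.5] res 0.00 z 0.024 bx [0.0586 0.0585] by [-0.0876 -0.0066]
lip [112.  143.5] [  5.  143.5] res 0.00 z 0.026 bx [0.0586 0.0586] by [-0.0887 -0.0084]
teak out [160.  101.4] [  5.  101.2] res 0.11 z 0.006 bx [0.0903 0.0904] by [-0.1201  0.002 ]
teak out [160.  101.4] [  5.  101.2] res 0.11 z 0.009 bx [0.09   0.0901] by [-0.1212 -0.0005]
teak out [160.  101.4] [  5.  101.2] res 0.11 z 0.012 bx [0.0898 0.0899] by [-0.1223 -0.0031]
True
('t13.60', 'b x-0.0002 y-0.2163 z0.0886', 'F x2.6 y-2.5 z-0.3', array([-0.14, -0.23, -0.06]))
```

The tray is ~0.6 mm off to +x and the yaw matches. The deck touched at z≈0.0107, so I'll ride 2 mm above it into the rails with a force guard.

Run:
```python
from b import *
r.servo_line(W(-.0007,-.217,.0910),rate=.02); r.hold(.15); print(loc())
for y in (-.18,-.12,-.06):
    hit=r.servo_line(W(-.0007,y,.0910),rate=.05,max_force=4); print(hit,loc())
    if hit: break
```

```text
('t14.05', 'b x-0.0009 y-0.2170 z0.0907', 'F x0.3 y0.4 z-6.1', array([-0.02, -0.01, -0.03]))
False ('t14.94', 'b x-0.0007 y-0.1801 z0.0910', 'F x0.4 y-0.2 z-6.6', array([ 0.02, -0.01,  0.02]))
False ('t16.29', 'b x-0.0007 y-0.1202 z0.0910', 'F x-0.5 y0.8 z-6.6', array([-0.03,  0.04,  0.02]))
False ('t17.64', 'b x-0.0007 y-0.0602 z0.0910', 'F x0.1 y-0.8 z-5.7', array([ 0.05,  0.05, -0.05]))
```

Run:
```python
from b import *
r.servo_line(W(-.0007,-.03,.0910),rate=.04,max_force=4); r.hold(.2); print(loc())
print(r.servo_line(W(-.0007,-.03,.0850),rate=.006,max_force=3)); r.hold(.2); print(loc())
z=sense()['tool_pos'][2]
print(r.servo_line(W(-.0007,.012,z),rate=.012,max_force=3.5)); print(loc())
r.hold(.1); print(loc())
```

```text
('t18.74', 'b x-0.0007 y-0.0302 z0.0910', 'F x0.2 y-0.1 z-5.7', array([ 0.03, -0.01, -0.01]))
True
('t19.39', 'b x-0.0007 y-0.0300 z0.0896', 'F x0.5 y0.6 z7.4', array([ 0.1 , -0.06, -0.04]))
True
('t19.82', 'b x-0.0007 y-0.0300 z0.0896', 'F x-0.4 y-0.6 z4.7', array([ 0.05, -0.03,  0.04]))
('t19.93', 'b x-0.0007 y-0.0300 z0.0896', 'F x-0.7 y0.6 z6.4', array([ 0.04, -0.01,  0.04]))
```

Run:
```python
from b import *
for z in (.0899,.0902,.0905):
    r.servo_line(W(-.0007,-.03,z),rate=.004); r.hold(.1); l=loc(); print(l)
    if sense()['ft_force'][2]<-1.5: break
print(r.servo_line(W(-.0007,.012,z),rate=.015,max_force=4)); print(loc())
r.hold(.1); print(loc())
```

```text
('t20.51', 'b x-0.0008 y-0.0300 z0.0896', 'F x1.0 y-0.3 z-4.1', array([ 0.06, -0.3 ,  0.06]))
True
('t22.33', 'b x-0.0007 y-0.0001 z0.0896', 'F x0.1 y0.6 z3.9', array([-0.04, -0.14, -0.05]))
('t22.43', 'b x-0.0007 y-0.0001 z0.0896', 'F x0.8 y1.3 z6.4', array([ 0.18, -0.16, -0.01]))
```

Run:
```python
from b import *
def F(): 
    f=np.mean([ (sense()['ft_force'],r.hold(.02))[0] for _ in range(4)],0); return np.r_[f[:2]@X,f[:2]@Y,f[2]]
z=.0902
r.servo_line(W(-.0007,-.0001,z),rate=.006); r.hold(.1); print(loc(),F().round(1))
y=0
while y<.009:
    y+=.0007; r.servo_line(W(-.0007,y,z),rate=.012); f=F(); print('%.4f'%y,f.round(1),'%.2f'%sense()['time_s'])
    if f[1]<-3 or abs(f[2])>12 or abs(f[0])>6: break
print(loc())
```

```text
('t23.00', 'b x-0.0009 y-0.0002 z0.0898', 'F x0.0 y-0.4 z-4.0', array([-0.04, -0.15, -0.02])) [ 0.1 -0.6 -4.3]
0.0007 [ 0.7 -4.9 -2.3] 23.38
('t23.38', 'b x-0.0007 y0.0005 z0.0902', 'F x-0.3 y-5.1 z-2.0', array([-0.89,  0.1 ,  0.01]))
```

Run:
```python
from b import *
def F(): 
    f=np.mean([ (sense()['ft_force'],r.hold(.02))[0] for _ in range(4)],0); return np.r_[f[:2]@X,f[:2]@Y,f[2]]
z=.0902;y=.0007
for k in range(12):
    y+=.0003; r.servo_line(W(-.0007,y,z),rate=.006); f=F(); print('%.4f'%y,f.round(1),'%.2f'%sense()['time_s'])
    if f[1]<-9.2 or abs(f[2])>12 or abs(f[0])>6: break
r.hold(.4); print(loc(),F().round(1))
im=imaging.capture('wrist'); cv2.imwrite('pics/w5.png',im[...,::-1])
```

```text
0.0010 [-0.2 -5.7 -2.1] 23.70
0.0013 [ 0.4 -7.  -0.6] 24.02
0.0016 [-0.1 -8.  -0.3] 24.33
0.0019 [-0.1 -8.9 -0.2] 24.65
0.0022 [ -0.1 -10.3   0.9] 24.97
('t25.37', 'b x-0.0006 y0.0015 z0.0904', 'F x0.2 y-9.7 z1.5', array([-1.71,  0.36,  0.05])) [ -0.2 -10.    0.9]
```

View pics/w5.png

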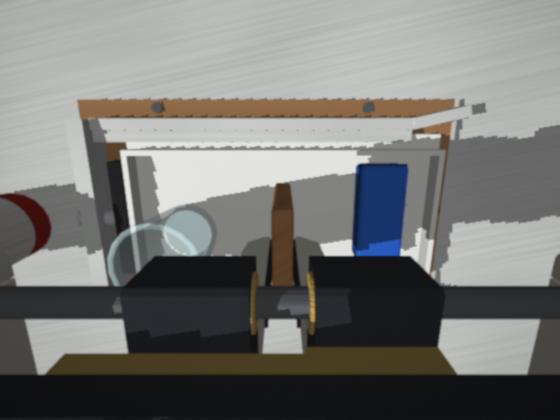

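The tray is seated under the lips with its front on the pad at 10 N, and the glass (186,235) and case (380,210) are upright. I'll ease off slowly to a light residual press, release above the glass rim, and retreat straight up.

Run:
```python
from b import *
def F(): 
    f=np.mean([ (sense()['ft_force'],r.hold(.02))[0] for _ in range(4)],0); return np.r_[f[:2]@X,f[:2]@Y,f[2]]
z=.0902;y=.0022
while y>.0004:
    y-=.0003; r.servo_line(W(-.0007,y,z),rate=.003); f=F(); print('%.4f'%y,f.round(1))
    if f[1]>-4: break
r.hold(.3); print(loc())
fingers.grasp(8); r.hold(.2); print(loc())
fingers.release(); print(loc(),sense()['gripper_width'])
p=sense()['tool_pos']; r.servo_line([p[0],p[1],.14],rate=.06); 
r.servo_line(W(0,-.02,.33),rate=.15); r.hold(.3)
print(loc())
cw=imaging.get_calibration('wrist'); im=imaging.capture('wrist'); np.save('w6.npy',cw,allow_pickle=True); cv2.imwrite('pics/w6.png',im[...,::-1])
cv2.imwrite('pics/w6c.png',cv2.resize(im[60:260,100:450,::-1],None,fx=2.28,fy=2.28,interpolation=cv2.INTER_CUBIC))
```

```text
0.0019 [-0.  -8.4 -0.4]
0.0016 [ 0.1 -6.3 -1.5]
0.0013 [ 0.1 -5.2 -2.1]
0.0010 [ 0.6 -5.3 -1.9]
0.0007 [ 0.1 -4.4 -2.9]
0.0004 [ 0.3 -2.6 -3.6]
('t27.68', 'b x-0.0007 y0.0004 z0.0902', 'F x0.2 y-2.4 z-4.6', array([-0.39, -0.08, -0.  ]))
('t28.10', 'b x-0.0007 y0.0004 z0.0902', 'F x-0.3 y-3.3 z-3.4', array([-0.48,  0.08,  0.03]))
('t29.43', 'b x-0.0007 y0.0004 z0.0902', 'F x-0.3 y-0.1 z0.9', array([ 0.1 , -0.03,  0.03])) 0.09303597143548605
('t32.14', 'b x-0.0000 y-0.0200 z0.3297', 'F x-0.7 y-0.6 z0.1', array([ 0.07, -0.01, -0.03]))
```

View pics/w6c.png

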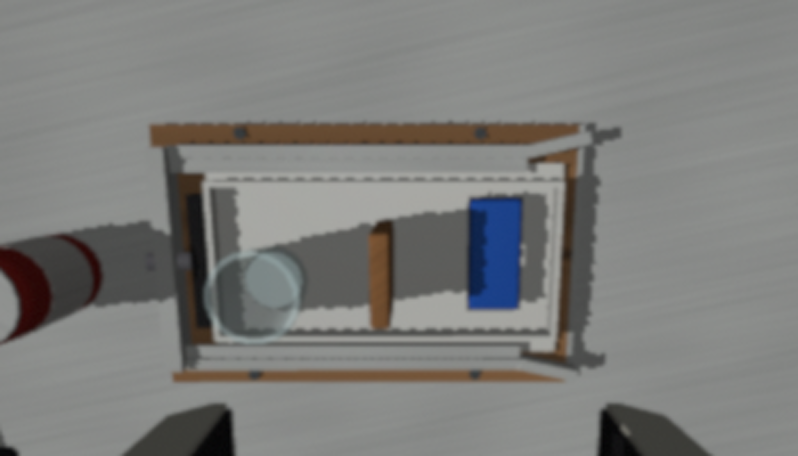

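The tray lies flat under both lips and its +y wall meets the black pad at column ~205. The glass and case are upright in place and the fingers are clear, so I'll hand in.

```bash
python3 -c "
from station import r
print(r.job_done())"
```

```text
the job is handed in; nothing more can be done
None
```

The tray is in the berth under both lips; I pressed it on the pad at about 10 N, then let go, and in the last picture it lay flat against the pad with the glass upright. I handed the job in at about 32 s; no verdict came back.

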